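Power up the workshop from the bench switch box

TASK

Power up the workshop at the grey switch box with light fingertip presses, in this order: first switch on the isolator by pressing down the raised, ridged end of its rocker, then push the square key (dust extractor) well down, then the flat-topped round button (drill press) well down; each stays where it is pushed. Do not press the mushroom-headed jog button, and leave the tape roll, glue bottle, tumbler and screwdriver where they are.

Things in the scene. Friction and masses are not known exactly. Their poses are not given: they have to be found in the camera images.
- switch_box: fixed grey steel switch box lying flat on the bench, 190 (x) by 270 (y) by 45 mm high; origin at the centre of its underside, z up. Its lid carries four square base plates, 86 mm apart centre to centre in a two by two block (box x = -43 and +43, box y = +3 and -83 mm), in any arrangement, aligned with the box
- isolator_base: fixed black base plate of the isolator rocker, 76 by 76 by 16 mm, origin at the centre of its underside (45 mm above the bench); its x axis points to the rocker's raised, ridged end at the start
- extractor_base: fixed black base plate of the square key, 76 by 76 by 16 mm, origin at the centre of its underside (45 mm above the bench)
- drill_base: fixed black base plate of the round button, 76 by 76 by 16 mm, origin at the centre of its underside (45 mm above the bench)
- jog_base: fixed black base plate of the jog button, 76 by 76 by 16 mm, origin at the centre of its underside (45 mm above the bench)
- isolator (a joint): angle of the white isolator rocker (rad): about 0 = off (end with the ridge up), 0.4 = on (that end down, hard stop). It stays where it is left; about 3.5 N on the ridge moves it
- isolator_ridge (a point): the spot to press: middle of the top of the 6 mm wide, 9 mm high black rubber ridge along y near the rocker's raised end (the end away from the robot). The rocker is a white plate, 70 (x) by 42 (y) by 9 mm, hinged along y at its middle, 24 mm above its base's underside. The ridge lies 31 mm from the hinge and sinks 12 mm from off to on; its rubber gives about 1 mm per 2 N and springs back
- extractor (a joint): how far the square key is pushed down (m): about 0 = out, 0.010 = fully in (hard stop). It stays where it is left; about 3.5 N moves it
- extractor_top (a point): centre of the flat top of the white square key (38 by 38 mm), which stands 16 mm above its base plate when out and 6 mm when fully in; moves with the key. The cap is springy: it gives about 1 mm per 2 N and comes back
- drill (a joint): how far the round button is pushed down (m): about 0 = out, 0.010 = fully in (hard stop). It stays where it is left; about 3.5 N moves it
- drill_top (a point): centre of the flat top of the white round button (38 mm diameter), which stands 16 mm above its base plate when out and 6 mm when fully in; moves with the button. The cap is springy: it gives about 1 mm per 2 N and comes back
- jog (a joint): how far the jog button is pressed down (m): 0 = out, 0.006 = fully in; it springs back. To be left alone
- jog_top (a point): centre of the domed top of the white mushroom-headed jog button, head 56 mm across, top 32 mm above its base plate
- tape_roll: loose roll of paper tape lying flat on the box lid beside the switches: 56 mm outside, 38 mm inside diameter, 24 mm high; origin at the centre of its underside
- glue_bottle: loose white bottle standing on the bench beside the box, 52 mm diameter, 120 mm high; origin at the centre of its underside
- tumbler: loose open steel tumbler standing on the bench beside the box, 76 mm diameter, 120 mm high; origin at the centre of its underside
- screwdriver: loose screwdriver lying on the bench between the robot and the box, about 200 mm long; origin near its middle, under it
Not all that is in view belongs to the job. Leave any yellow look-alike of the tumbler alone. What is shaped like the tape_roll but brown is not meant.

How it is judged:
By the outcome, as a careful person would: the job done as asked, in the order asked, and still so for the second after the job is handed in, with the robot touching nothing.
It also fails if it takes over 48 s, if anything falls off the work surface, if the arm or the gripper's body presses on something with over 40 N, if the wrist force passes 120 N, or if a joint passes its speed limit or range.

ROBOT

A 6-joint arm with a two-finger parallel gripper is mounted at the origin on the work surface. World frame = base frame: x ahead of the robot, y to its left, z up, the work surface at z = 0. Lengths are in m, angles in rad, forces in N, time in s.
With the tool pointing down it reaches from about 0.275 to 0.975 m from the base axis. Payload 8.4 kg.
Tool frame: the origin (TCP) lies at the very end of the fingers, on their centre line; the grasp point (between the pads) lies 19 mm behind it; z points along the fingers, y is the line along which they close (so a half turn about z gives the same grasp; the last joint's range is limited). The gripper opens to 92 mm and grips with 3 to 60 N. Pads are 20 mm wide; open, the fingers measure 128 mm over their backs; the gripper's body (75 mm by 189 mm) begins 69 mm behind the grasp point.
Start: joints at [-1.309, 0.353, 1.633, -0, 1.155, -0.002], TCP at [0.163, -0.603, 0.215] pointing down, gripper open.
Joint ranges: [-2.63, 2.63], [-0.92, 2.1], [0.06, 2.66], [-1.3, 4.44], [0, 2.69], [-3.02, 3.02]. Speed limits (rad/s): [2.22, 2.22, 2.79, 3.14, 3.14, 3.14].

INTERFACE

Orientations are given as a rotation vector (axis times angle).
In Python, from rig import monitor, eyes, close_job gives the robot as it stands.
- The arm moves only by the tool drive_tool, never from a script. Its argument "rows" is a list of rows, each a list of 7 numbers: the opening, from -1 (shut) to 1 (fully open), then the shift along the world's x, y, z each as a share of 60 mm, from -1 to 1, then the turn, a rotation vector about the world's x, y, z each as a share of 8 degrees, from -1 to 1. In form: [[fingers, tx, ty, tz, wx, wy, wz], ...]. A call has 1 to 5 rows; each row shifts and turns the commanded pose from where the row before left it; what a row does not reach is not made up. A row lasts 1/8 s, in which the tool goes at most 62.5 mm and 10.7 degrees, less where a joint would pass 70% of its speed; a pose out of reach is approached as far as the arm can. A call with a number of a shift or a turn outside -1 to 1 is refused whole. A call with a gripper value outside its range is refused whole. The fingers move at their own pace and stop on an object; "squeeze" is the grip in N (left out, the last holds). Time passes only in rows, so rows that do not move let the fingers close. It gives the time, the measured TCP pose, the force, the opening and the grip force at its end, in the units of the state.
- monitor.read_state(): the state, without advancing time (a new reading comes with each control period).
- eyes.snapshot(name): name is "side" or "top"; returns (picture, depth): 400x640x3 uint8, blue, green, red; 400x640 float32, m along the optical axis (not along the pixel's ray), 0 where there is no reading.
- eyes.get_calibration(name): a dict with "fx", "fy", "cx", "cy" (pixels), "k1" (the pictures are not rectified: a ray, as slopes to the right and down, at radius r is drawn at 1 + k1 r^2 times it, then the intrinsics apply), "cam_to_world" (4x4, takes a point from camera to world coordinates). Camera axes: x right, y down, z forward; pixel columns grow to the right and rows downward; lengths in m; the calibration is good to about 2 mm. A picture is of the moment at which its call begins. get_calibration takes no time and is no camera call.
- close_job(): hands the job in; it is judged then, once.
The state is a dict: "clock": time; "joint_pos": joint angles; "qd": joint speeds; "tau": joint torques, N m; "eef_pos": TCP position; "tcp_rot": TCP orientation; "wrist_force": force on the tool from outside, world axes, zero at the start; "moment": the same for the moment, N m; "width": finger opening in m; "gripper_force": force on a finger pad.
Only numpy, scipy, OpenCV 4.12 (cv2) and the standard library are available. Lean on these libraries where they do the work, as an engineer would, in place of code of your own. Each camera call takes 0.05 s, during which the arm holds its last target. There are 200 camera calls.

## Working session

There is one attempt and no reset: what is moved stays moved. The work goes in short steps, Python scripts to look and compute and a tool call to move; the robot and the scene stay as the last step left them, time stands still between calls to the robot, and variables do not carry over. Pictures are saved under pics/ and viewed, at most 10 in all, crops included, and the job is handed in when it is done.

Besides the shell and the picture viewer there is one more tool, called after "Call:" as name(argument=value, ...), one argument or row to a line, values as JSON. drive_tool: Moves the arm, as the interface text tells. Shift numbers are shares of 60 mm and turn numbers shares of 8 degrees, none past 1 either way. Its arguments: {"type":"object","properties":{"rows":{"type":"array","items":{"type":"array","items":{"type":"number"}}},"squeeze":{"type":"number"}},"required":["rows"]}

```bash
mkdir -p pics
cat > h.py <<'E'
import numpy as np, cv2
from rig import monitor, eyes, close_job
def px2w(name,d,u,v,r=2):
    c=eyes.get_calibration(name)
    K=np.array([[c['fx'],0,c['cx']],[0,c['fy'],c['cy']],[0,0,1.]])
    s=cv2.undistortPoints(np.array([[[u,v]]],float),K,np.array([c['k1'],0,0,0.]))[0,0]
    p=d[int(v)-r:int(v)+r+1,int(u)-r:int(u)+r+1]; z=np.median(p[p>0])
    return (np.array(c['cam_to_world'])@[s[0]*z,s[1]*z,z,1])[:3]
E
python3 - <<'E'
from h import *
for n in('top','side'):
    p,d=eyes.snapshot(n); cv2.imwrite(f'pics/{n}0.png',p); np.save(f'{n}0.npy',d)
    print(n,np.round(eyes.get_calibration(n)['cam_to_world'],3))
print(monitor.read_state())
E
```

```text
top [[ 0.026 -0.993  0.118  0.445]
 [-0.999 -0.023  0.032  0.012]
 [-0.029 -0.118 -0.993  1.01 ]
 [ 0.     0.     0.     1.   ]]
side [[ 0.813 -0.346  0.469  0.16 ]
 [-0.583 -0.497  0.643 -0.479]
 [ 0.011 -0.796 -0.605  0.575]
 [ 0.     0.     0.     1.   ]]
{'clock': 0.1, 'joint_pos': array([-1.30940959e+00,  3.53552005e-01,  1.63401249e+00, -2.97273814e-06,
        1.15520184e+00, -2.40925366e-03]), 'qd': array([ 0.00011177, -0.00235399, -0.00151507, -0.00037881,  0.0004471 ,
       -0.000438  ]), 'tau': array([-1.46339604e-03, -5.94910026e+01, -3.34931159e+01,  6.98356912e-02,
        1.83268602e-02, -4.37194626e-05]), 'eef_pos': array([ 0.16285245, -0.60297763,  0.21397579]), 'tcp_rot': array([-3.11315133e+00, -4.13018202e-01,  2.42204887e-04]), 'wrist_force': array([0.33839885, 0.59807178, 0.042959  ]), 'moment': array([-0.01158849, -0.00609597, -0.03670693]), 'gripper_force': 0.0, 'width': 0.09231794591081877}
```

View pics/top0.png

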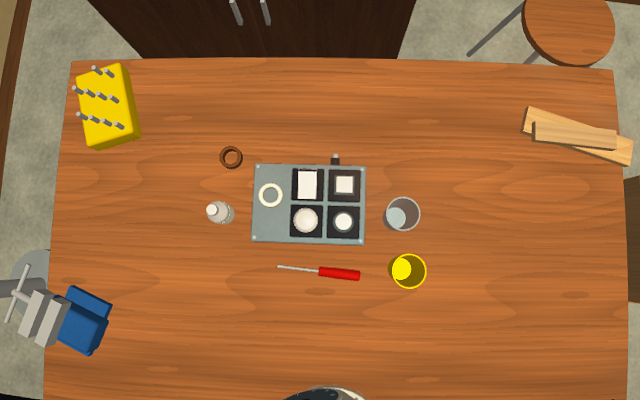

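View pics/side0.png

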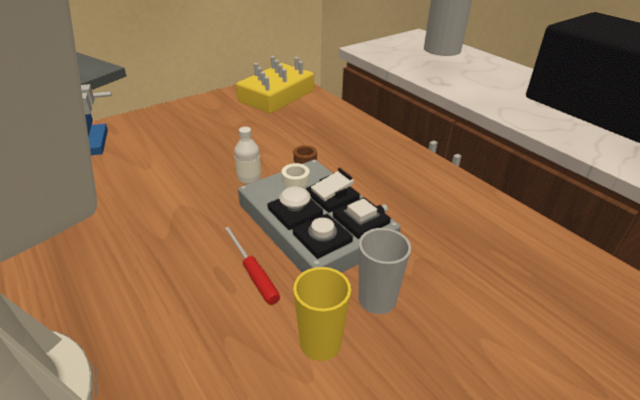

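The top view shows these candidates:
- Isolator rocker at (307,184), white plate, far left.
- Square key at (344,185), far right.
- Domed jog at (305,220), the larger head, near left. Leave alone.
- Flat round button at (343,221), near right.
- Tape at (270,195), steel tumbler at (402,213), yellow look-alike at (408,271), glue at (219,211).

Next is one close crop to confirm, plus the measurements.

Run:
```python
from h import *
p=cv2.imread('pics/top0.png'); d=np.load('top0.npy')
a=cv2.resize(p[150:255,240:375],None,fx=4.4,fy=4.4,interpolation=cv2.INTER_CUBIC)
cv2.imwrite('pics/crop.png',a)
for n,u,v in[('iso',307,184),('isoU',307,173),('isoD',307,195),('key',344,185),('drill',343,221),('jog',305,220),('lid',262,230),('cTL',256,166),('cTR',363,168),('cBR',362,240),('cBL',254,239),('tumb rim',402,198),('glue',213,210)]:
    print(n,px2w('top',d,u,v,1).round(4))
```

```text
iso [0.5969 0.0681 0.0776]
isoU [0.6218 0.0686 0.0818]
isoD [0.5721 0.0677 0.072 ]
key [ 0.5966 -0.017   0.076 ]
drill [ 0.5135 -0.0163  0.0776]
jog [0.5126 0.0692 0.0934]
lid [0.4899 0.1735 0.0443]
cTL [0.6434 0.1944 0.046 ]
cTR [ 0.6435 -0.0625  0.0464]
cBR [ 0.4724 -0.0626  0.0452]
cBL [0.4681 0.1917 0.0445]
tumb rim [ 0.5641 -0.1435  0.1166]
glue [0.5277 0.2724 0.1186]
```

View pics/crop.png

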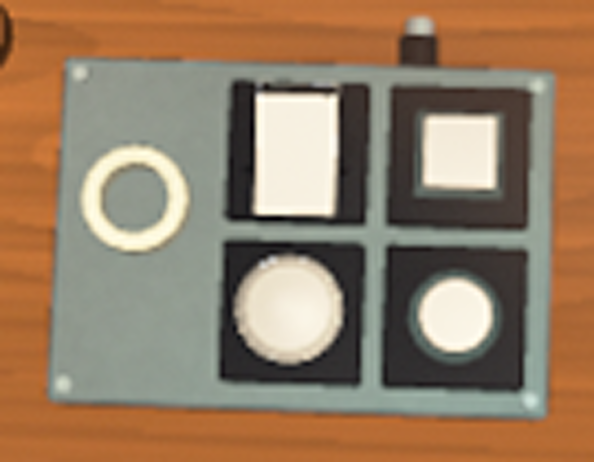

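Ridge target is about (0.627, 0.068), top at z≈0.09. The key is at (0.597, -0.017) and the drill button at (0.5135, -0.016), both with tops at z≈0.077. I close the fingers, square the yaw and travel above everything.

Call:
drive_tool(
  rows=[
    [-1, 0.516, 0.745, 0, 0, 0, -0.126],
    [-1, 0.516, 0.745, 0, 0, 0, -0.126],
    [-1, 0.516, 0.745, 0, 0, 0, -0.126],
    [-1, 0.516, 0.745, 0, 0, 0, -0.126],
    [-1, 0.516, 0.745, 0, 0, 0, -0.126],
  ],
)

```text
clock: 0.72
eef_pos: [0.3184, -0.3783, 0.2144]
tcp_rot: [-3.129, -0.274, 0.0]
wrist_force: [1.6, 0.1, -0.1]
width: 0.0442
gripper_force: 0.0
```

Call:
drive_tool(
  rows=[
    [-1, 0.516, 0.745, 0, 0, 0, -0.126],
    [-1, 0.516, 0.745, 0, 0, 0, -0.126],
    [-1, 0.516, 0.745, 0, 0, 0, -0.126],
    [-1, 0.516, 0.745, 0, 0, 0, -0.126],
    [-1, 0.516, 0.745, 0, 0, 0, -0.126],
  ],
)

```text
clock: 1.35
eef_pos: [0.4733, -0.1547, 0.2145]
tcp_rot: [3.139, 0.137, -0.0]
wrist_force: [0.0, -0.9, 0.1]
width: 0.0005
gripper_force: 0.0
```

Call:
drive_tool(
  rows=[
    [-1, 0.516, 0.745, 0, 0, 0, -0.126],
    [-1, 0.516, 0.745, 0, 0, 0, -0.126],
    [-1, 0.516, 0.745, 0, 0, 0, -0.126],
    [-1, 0.516, 0.745, 0, 0, 0, -0.126],
    [-1, 0.516, 0.745, 0, 0, 0, -0.126],
  ],
)

```text
clock: 1.98
eef_pos: [0.628, 0.0688, 0.2142]
tcp_rot: [3.141, -0.001, -0.001]
wrist_force: [0.2, -0.1, 0.4]
width: 0.0004
gripper_force: 0.0
```

Call:
drive_tool(
  rows=[
    [-1, 0, 0, -0.6, 0, 0, 0],
    [-1, 0, 0, -0.6, 0, 0, 0],
    [-1, 0, 0, -0.5, 0, 0, 0],
    [-1, 0, 0, -0.15, 0, 0, 0],
    [-1, 0, 0, 0, 0, 0, 0],
  ],
)

```text
clock: 2.6
eef_pos: [0.6273, 0.0671, 0.1035]
tcp_rot: [3.142, -0.0, -0.001]
wrist_force: [0.2, -0.0, -0.7]
width: 0.0004
gripper_force: 0.0
```

Call:
drive_tool(
  rows=[
    [-1, 0, 0, -0.05, 0, 0, 0],
    [-1, 0, 0, -0.05, 0, 0, 0],
    [-1, 0, 0, -0.05, 0, 0, 0],
    [-1, 0, 0, -0.05, 0, 0, 0],
    [-1, 0, 0, 0, 0, 0, 0],
  ],
)

```text
clock: 3.22
eef_pos: [0.6277, 0.0671, 0.0917]
tcp_rot: [-3.142, 0.0, -0.001]
wrist_force: [1.0, -0.0, 1.2]
width: 0.0005
gripper_force: 1.0
```

Contact is around z≈0.092. I press on in small steps until the stop shows as a rise in force.

Call:
drive_tool(
  rows=[
    [-1, 0.01, 0, -0.04, 0, 0, 0],
    [-1, 0.01, 0, -0.04, 0, 0, 0],
    [-1, 0.01, 0, -0.04, 0, 0, 0],
    [-1, 0, 0, 0, 0, 0, 0],
  ],
)

```text
clock: 3.72
eef_pos: [0.6308, 0.0671, 0.085]
tcp_rot: [-3.141, 0.0, -0.005]
wrist_force: [3.4, -1.0, 5.1]
width: 0.0004
gripper_force: 2.5
```

Call:
drive_tool(
  rows=[
    [-1, 0.01, 0, -0.04, 0, 0, 0],
    [-1, 0.01, 0, -0.03, 0, 0, 0],
    [-1, 0, 0, 0, 0, 0, 0],
  ],
)

```text
clock: 4.1
eef_pos: [0.6309, 0.0672, 0.0803]
tcp_rot: [-3.141, 0.0, -0.001]
wrist_force: [3.1, -1.0, 4.7]
width: 0.0003
gripper_force: 2.1
```

Call:
drive_tool(
  rows=[
    [-1, 0, 0, -0.03, 0, 0, 0],
    [-1, 0, 0, -0.02, 0, 0, 0],
    [-1, 0, 0, 0, 0, 0, 0],
  ],
)

```text
clock: 4.47
eef_pos: [0.6304, 0.0672, 0.0773]
tcp_rot: [-3.142, 0.0, -0.0]
wrist_force: [2.7, 0.2, 5.9]
width: 0.0005
gripper_force: 3.2
```

Call:
drive_tool(
  rows=[
    [-1, 0, 0, -0.02, 0, 0, 0],
    [-1, 0, 0, -0.02, 0, 0, 0],
    [-1, 0, 0, 0, 0, 0, 0],
  ],
)

```text
clock: 4.85
eef_pos: [0.6302, 0.0672, 0.0752]
tcp_rot: [-3.142, 0.0, 0.0]
wrist_force: [1.4, 0.6, 10.3]
width: 0.0005
gripper_force: 5.3
```

The force now rises at the cap's stiffness, 2 N/mm, so the rocker is on its stop. I lift, move over the key and check with a picture.

Call:
drive_tool(
  rows=[
    [-1, 0, 0, 0.3, 0, 0, 0],
    [-1, 0, 0, 0.9, 0, 0, 0],
    [-1, -0.1, -0.3, 0.3, 0, 0, 0],
    [-1, -0.24, -0.6, 0, 0, 0, 0],
    [-1, -0.21, -0.5, 0, 0, 0, 0],
  ],
)

```text
clock: 5.48
eef_pos: [0.5952, -0.0182, 0.1644]
tcp_rot: [3.141, 0.0, -0.004]
wrist_force: [0.8, -0.3, -0.2]
width: 0.0001
gripper_force: 0.0
```

Run:
```python
from h import *
p,d=eyes.snapshot('top'); s,e=eyes.snapshot('side')
for v in(173,178,184,190,195): print(px2w('top',d,307,v,1).round(4))
a=cv2.resize(p[150:255,240:375],(600,467)); b=cv2.resize(s[130:290,210:430],(800,582))
cv2.imwrite('pics/t1.png',a);cv2.imwrite('pics/s1.png',b)
print(monitor.read_state()['eef_pos'])
```

```text
[0.5188 0.0354 0.6222]
[0.5134 0.035  0.6253]
[0.5072 0.0347 0.6282]
[0.5009 0.0343 0.6317]
[0.4958 0.034  0.6349]
[ 0.59445192 -0.01955198  0.16406666]
```

View pics/s1.png

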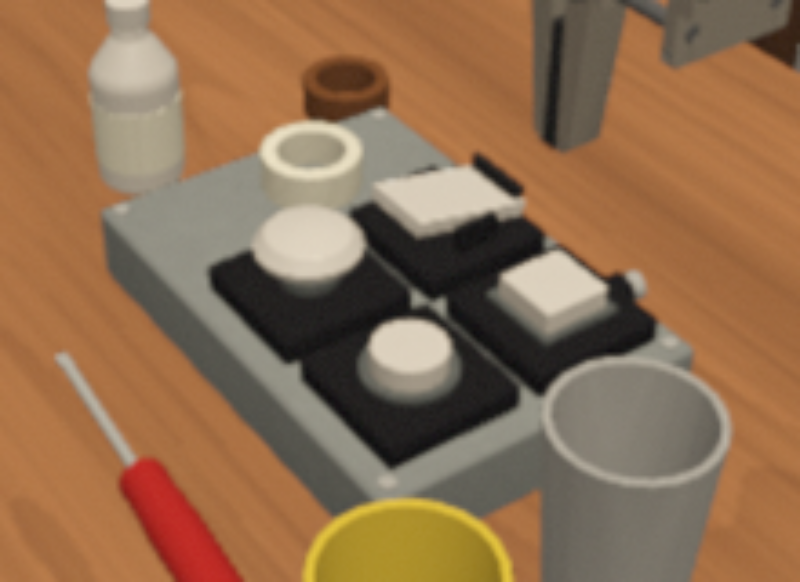

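The rocker plate (450,195 in the crop) now tips down toward the ridge end (497,175), and the other objects are undisturbed. Side depth will give the tilt, and meanwhile I start on the key.

Run:
```python
from h import *
s,e=eyes.snapshot('side')
P=np.array([px2w('side',e,u,v,1) for u,v in((319,184),(325,183),(332,184),(339,182),(344,183))]); print(P.round(4)); print(np.polyfit(P[:,0],P[:,2],1))
for u,v in ((362,208),(322,226)): print(px2w('side',e,u,v,1).round(4))
```

```text
[[0.5714 0.0721 0.0845]
 [0.5844 0.0709 0.0822]
 [0.5964 0.0648 0.0786]
 [0.614  0.0658 0.0755]
 [0.6201 0.0583 0.0751]]
[-0.20205608  0.19984644]
[ 0.5974 -0.0208  0.0765]
[ 0.5111 -0.0194  0.0765]
```

Call:
drive_tool(
  rows=[
    [-1, 0.04, 0.03, -0.5, 0, 0, 0],
    [-1, 0, 0, -0.5, 0, 0, 0],
    [-1, 0, 0, -0.25, 0, 0, 0],
    [-1, 0, 0, -0.05, 0, 0, 0],
    [-1, 0, 0, 0, 0, 0, 0],
  ],
)

```text
clock: 6.25
eef_pos: [0.6002, -0.0149, 0.0873]
tcp_rot: [-3.142, -0.0, -0.001]
wrist_force: [0.1, -0.1, 0.3]
width: 0.0006
gripper_force: 0.0
```

The tilt is -0.20 rad, so the isolator is fully on. Now I press the key.

Call:
drive_tool(
  rows=[
    [-1, -0.04, -0.04, -0.05, 0, 0, 0],
    [-1, 0, 0, -0.05, 0, 0, 0],
    [-1, 0, 0, -0.05, 0, 0, 0],
    [-1, 0, 0, -0.05, 0, 0, 0],
    [-1, 0, 0, 0, 0, 0, 0],
  ],
)

```text
clock: 6.88
eef_pos: [0.5975, -0.0175, 0.0748]
tcp_rot: [3.142, -0.0, 0.0]
wrist_force: [-0.9, -0.2, 2.6]
width: 0.0005
gripper_force: 1.1
```

Call:
drive_tool(
  rows=[
    [-1, 0, 0, -0.05, 0, 0, 0],
    [-1, 0, 0, -0.05, 0, 0, 0],
    [-1, 0, 0, -0.03, 0, 0, 0],
    [-1, 0, 0, 0, 0, 0, 0],
  ],
)

```text
clock: 7.38
eef_pos: [0.5975, -0.0175, 0.0669]
tcp_rot: [3.142, -0.0, 0.0]
wrist_force: [-0.1, -0.8, 3.2]
width: 0.0003
gripper_force: 1.1
```

Call:
drive_tool(
  rows=[
    [-1, 0, 0, -0.03, 0, 0, 0],
    [-1, 0, 0, -0.03, 0, 0, 0],
    [-1, 0, 0, 0, 0, 0, 0],
  ],
)

```text
clock: 7.75
eef_pos: [0.5975, -0.0175, 0.0637]
tcp_rot: [3.142, -0.0, 0.0]
wrist_force: [-1.3, -1.6, 6.3]
width: 0.0007
gripper_force: 3.7
```

Call:
drive_tool(
  rows=[
    [-1, 0, 0, -0.02, 0, 0, 0],
    [-1, 0, 0, 0, 0, 0, 0],
  ],
)

```text
clock: 8.0
eef_pos: [0.5976, -0.0175, 0.0627]
tcp_rot: [3.142, -0.0, 0.001]
wrist_force: [-2.1, -1.4, 9.5]
width: 0.0005
gripper_force: 4.6
```

The key is at its stop. I lift and move over the round button.

Call:
drive_tool(
  rows=[
    [-1, 0, 0, 0.3, 0, 0, 0],
    [-1, 0, 0, 0.7, 0, 0, 0],
    [-1, -0.7, 0, 0, 0, 0, 0],
    [-1, -0.7, 0, 0, 0, 0, 0],
    [-1, 0, 0, 0, 0, 0, 0],
  ],
)

```text
clock: 8.62
eef_pos: [0.5102, -0.0173, 0.1225]
tcp_rot: [-3.141, 0.0, 0.004]
wrist_force: [0.7, -0.3, 0.0]
width: 0.0005
gripper_force: 0.0
```

Run:
```python
from h import *
s,e=eyes.snapshot('side')
for u,v in ((362,208),(362,211),(322,226)): print(px2w('side',e,u,v,1).round(4))
print(monitor.read_state()['eef_pos'])
cv2.imwrite('pics/s2.png',cv2.resize(s[130:290,210:430],(800,582)))
```

```text
[ 0.6062 -0.0116  0.0666]
[ 0.5997 -0.0191  0.0676]
[ 0.5107 -0.02    0.0771]
[ 0.51270342 -0.01738674  0.12289736]
```

View pics/s2.png

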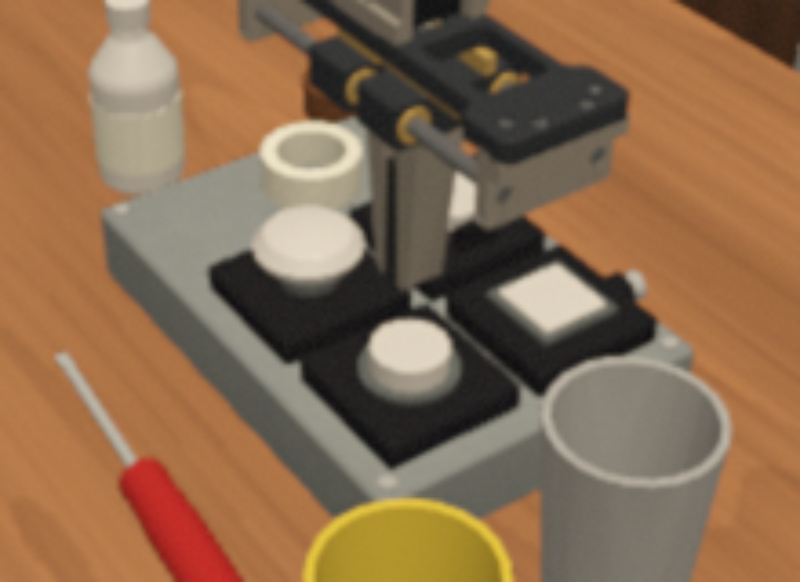

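The key (555,298) is flush in its collar with its top at z≈0.067, which is fully in. The round button (410,350) is still out. I descend on it.

Call:
drive_tool(
  rows=[
    [-1, 0, 0, -0.4, 0, 0, 0],
    [-1, 0, 0, -0.2, 0, 0, 0],
    [-1, 0, 0, -0.05, 0, 0, 0],
    [-1, 0, 0, -0.05, 0, 0, 0],
    [-1, 0, 0, -0.05, 0, 0, 0],
  ],
)

```text
clock: 9.3
eef_pos: [0.5139, -0.0175, 0.0774]
tcp_rot: [3.142, -0.0, 0.001]
wrist_force: [0.9, -0.6, -0.3]
width: 0.0003
gripper_force: 0.0
```

Call:
drive_tool(
  rows=[
    [-1, 0, 0, -0.05, 0, 0, 0],
    [-1, 0, 0, -0.05, 0, 0, 0],
    [-1, 0, 0, -0.05, 0, 0, 0],
    [-1, 0, 0, 0, 0, 0, 0],
  ],
)

```text
clock: 9.8
eef_pos: [0.5138, -0.0175, 0.0682]
tcp_rot: [3.142, -0.0, 0.001]
wrist_force: [1.2, 0.6, 1.8]
width: 0.0007
gripper_force: 1.1
```

Call:
drive_tool(
  rows=[
    [-1, 0, 0, -0.04, 0, 0, 0],
    [-1, 0, 0, -0.03, 0, 0, 0],
    [-1, 0, 0, 0, 0, 0, 0],
  ],
)

```text
clock: 10.18
eef_pos: [0.5138, -0.0175, 0.0642]
tcp_rot: [3.142, -0.0, 0.001]
wrist_force: [0.6, 0.3, 7.2]
width: 0.0004
gripper_force: 3.2
```

Call:
drive_tool(
  rows=[
    [-1, 0, 0, -0.02, 0, 0, 0],
    [-1, 0, 0, 0, 0, 0, 0],
  ],
)

```text
clock: 10.42
eef_pos: [0.5138, -0.0175, 0.0632]
tcp_rot: [3.142, -0.0, 0.001]
wrist_force: [0.0, 0.5, 8.5]
width: 0.0004
gripper_force: 4.2
```

Call:
drive_tool(
  rows=[
    [-1, 0, 0, 0.3, 0, 0, 0],
    [-1, 0, 0, 0.9, 0, 0, 0],
    [-1, 0, 0, 0.9, 0, 0, 0],
    [-1, 0.4, 0.6, 0.3, 0, 0, 0],
    [-1, 0.7, 0.6, 0, 0, 0, 0],
  ],
)

```text
clock: 11.05
eef_pos: [0.5799, 0.055, 0.2088]
tcp_rot: [-3.142, 0.002, -0.003]
wrist_force: [0.2, -0.8, 0.2]
width: 0.0003
gripper_force: 0.0
```

Call:
drive_tool(
  rows=[
    [-1, 0.7, 0.6, 0, 0, 0, 0],
    [-1, 0, 0.4, 0, 0, 0, 0],
    [-1, 0, 0, 0, 0, 0, 0],
  ],
)

```text
clock: 11.42
eef_pos: [0.6207, 0.1158, 0.2056]
tcp_rot: [3.141, 0.003, -0.004]
wrist_force: [0.0, -0.1, 0.1]
width: 0.0004
gripper_force: 0.0
```

Run:
```python
from h import *
s,e=eyes.snapshot('side')
for u,v in ((362,211),(322,228),(323,231),(319,184),(332,184),(344,183)): print(px2w('side',e,u,v,1).round(4))
print(monitor.read_state()['wrist_force'])
cv2.imwrite('pics/s3.png',cv2.resize(s[130:290,210:430],(800,582)))
```

```text
[ 0.6001 -0.0186  0.0671]
[ 0.5148 -0.0147  0.0669]
[ 0.5112 -0.0224  0.0675]
[0.5713 0.072  0.0846]
[0.5952 0.0634 0.0799]
[0.621  0.0593 0.0741]
[-0.74621873  0.17655541  0.07009329]
```

View pics/s3.png

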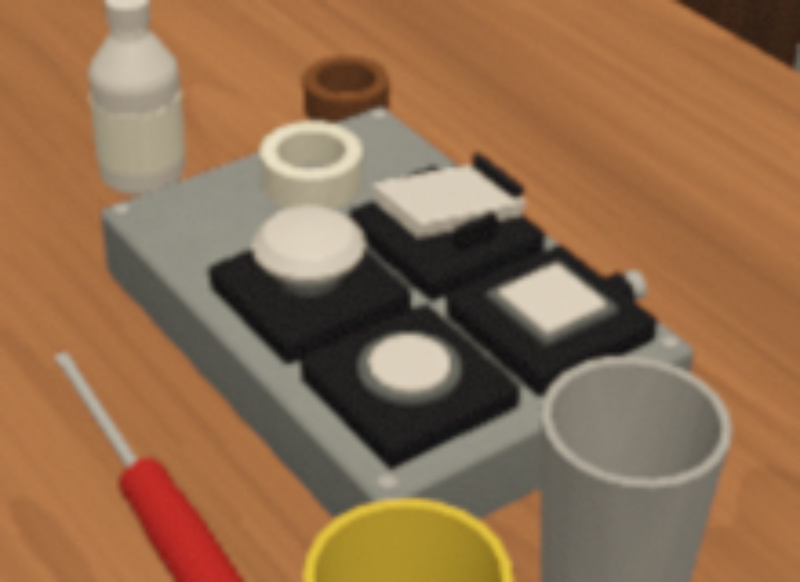

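The rocker (450,195) is on, and the key (555,298) and round button (408,362) are fully in at z≈0.067. The jog button and loose objects are unmoved, so I hand in.

```bash
python3 -c "from rig import close_job; print(close_job())"
```

```text
the job is handed in; nothing more can be done
None
```

I switched the isolator on, then pushed the square key and the flat-topped round button fully in, in that order; the jog button and loose items were left alone, and the job was handed in at about 11.5 s.

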